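# Pick up a spacer sleeve on a carrying mandrel

### The job

Take the mandrel by its black handle from its notched stand, thread its rod through the sleeve lying in the V-block, and push on until the sleeve is tight against the mandrel's collar and is pressed against the sprung end stop; feel for about 10 N there, hold it a moment, and never push with more than 20 N. Then lift the sleeve out on the rod and lay the loaded mandrel back in both notches of the stand, handle on the same side as before and the sleeve still up against the collar, and let go. Do not touch the sleeve with the gripper, and leave the other things on the bench alone.

Things in the scene. Friction and masses are not known exactly. Their poses are not given: they have to be found in the camera images.
- mandrel: Carrying mandrel, 0.16 kg: steel rod, 14 mm diameter, with a collar and a black handle; starts in the stand's notches, handle to the robot. Origin on the rod's axis in the collar's front face; x along the rod to its tip, z up as it lies there. Collar 30 mm diameter, x = -6 to 0 mm; bare 14 mm neck x = -30 to -6; handle x = -72 to -30; tip x = +82, the last 10 mm tapering to 7 mm diameter.
- handle (a point): Middle of the mandrel's handle, on the rod's axis (x = -51 mm from the mandrel's origin, same axes). The handle is a rounded block 42 mm long (x), 24 mm wide (y), 30 mm high (z), gripped across its width. The mandrel balances near its collar, so the grip must be firm (30 N or more).
- sleeve: Loose aluminium spacer sleeve, 0.09 to 0.18 kg, outside diameter 40 mm, length 44 mm, plain 18 mm bore right through. Origin at its centre, x along the bore, away from the robot, towards the end stop. It lies in the V-block, bore level. It is smooth and oiled: it slides along the V under about 1 N, and would slide along the rod if that tilts over 10 degrees or is jerked.
- vblock: Fixed steel V-block. Origin on the bench under the middle of the V; x along the V, away from the robot, z up. The V is 46 mm long (x = -23 to +23), its upper edges 57 mm over the bench; the sleeve lying in it has its axis at z = 60 mm, y = 0. Base plate 70 mm wide, 10 mm thick, x = -36 to +76 mm.
- end_stop: End stop behind the V (origin x = 24, z = 10 mm in the V-block's frame, same axes): a carriage clamped on a guide, before it a sprung forked pad that meets the sleeve's far face. Slot 24 mm wide, open at the top, lets the rod pass. The unpressed pad face stands at x = 24 to 38 mm in the V-block's frame, where exactly is not measured: feel for it. It gives 1 mm per 5 N, at most 10 mm.
- stand: Fixed grey stand, base 116 x 70 x 10 mm, origin on the bench under its middle; x along the rod, away from the robot, z up. Uprights 10 mm thick at x = -41 and +41 mm with 90 degree V notches, 32 mm wide at the top (z = 88 mm); the rod's axis lies at z = 80 mm, y = 0. The near notch takes the bare neck, the far one the rod's end: the collar's front face is then at x = -23 mm, play 7 mm each way.
- grease_tin: Bystander: blue grease tin, 53 mm across, 38 mm high; origin under its middle.
- bearing_a: Bystander: release bearing lying flat, 48 mm across, 18 mm high; origin under its middle.
- lining_pad_0: Bystander: brake lining pad, 40 x 61 x 14 mm; origin under its middle.
- spring_b: Bystander: upright coil spring, 39 mm across, 66 mm high; origin under its middle.
Not all that is in view belongs to the job. Of the things like the mandrel, leave any that is white; of the rest the smaller one is meant.

How it is judged:
On the way, in this order (a step that is already met when the one before it is completed fails the run):
1. the rod is through the sleeve, the sleeve is within 2 mm of the collar and pressed on the end stop's pad with 5 to 16 N for 0.3 s (x of sleeve in the frame of mandrel between 0.02 and 0.024 m and y of sleeve in the frame of mandrel between -0.004 and 0.004 m and z of sleeve in the frame of mandrel between -0.004 and 0.004 m and contact force between sleeve and end_stop between 5 and 16 N), for 0.3 s.
2. the sleeve hangs on the rod, lifted at least 30 mm out of the V-block (z of sleeve in the frame of vblock above 0.09 m and x of sleeve in the frame of mandrel below 0.05 m and y of sleeve in the frame of mandrel between -0.004 and 0.004 m and z of sleeve in the frame of mandrel between -0.004 and 0.004 m), for 0.2 s.
At the end, for the whole second after the job is handed in: The mandrel lies at rest in both notches of the stand (axis within 4 mm sideways and in height and within 0.07 rad of the notches' line, collar's front face 14 to 32 mm before the stand's middle, handle on the robot's side), released, with the sleeve on its rod no more than 7 mm from the collar (x of mandrel in the frame of stand between -0.032 and -0.014 m and y of mandrel in the frame of stand between -0.004 and 0.004 m and z of mandrel in the frame of stand between 0.076 and 0.084 m and angle between the x axis of mandrel and the x axis of stand, either way round below 0.07 rad and x of sleeve in the frame of mandrel between 0.019 and 0.029 m and y of sleeve in the frame of mandrel between -0.004 and 0.004 m and z of sleeve in the frame of mandrel between -0.004 and 0.004 m and linear speed of each of mandrel, sleeve below 0.02 m/s); the robot touches nothing.
It fails at once if the mandrel or the end stop pushes on the sleeve with more than 20 N (contact force between mandrel and sleeve above 20 N or contact force between sleeve and end_stop above 20 N).
It fails at once if the gripper touches the sleeve (contact force between any of the fingers, the arm and sleeve above 0.5 N).
It fails at once if a bystander is moved by more than 20 mm (distance of any of grease_tin, bearing_a, lining_pad_0, spring_b from where it was at the start of the episode above 0.02 m).
It also fails if it takes over 72 s, if anything falls off the work surface, if the arm or the gripper's body presses on something with over 40 N, if the wrist force passes 120 N, or if a joint passes its speed limit or range.

### The arm

A 6-joint arm with a two-finger parallel gripper is mounted at the origin on a cart in front of the work surface, level with it; the furniture and walls round the work are solid. World frame = base frame: x ahead of the robot, y to its left, z up, the work surface at z = 0. Lengths are in m, angles in rad, forces in N, time in s.
With the tool pointing down it reaches from about 0.35 to 0.975 m from the base axis. Payload 4.9 kg.
Tool frame: the origin (TCP) lies at the very end of the fingers, on their centre line; the grasp point (between the pads) lies 19 mm behind it; z points along the fingers, x is the direction in which the jaws open and shut, and the axes are right-handed (so a half turn about z gives the same grasp; the last joint's range is limited). The gripper opens to 85 mm and grips with 20 to 120 N. Pads are 22 mm wide; open, the fingers measure 114 mm over their backs; the gripper's body (76 mm by 85 mm) begins 54 mm behind the grasp point. The pads swing forward as they close: fully open they stand 13 mm farther back than shut.
Start: joints at [-1.277, 0.053, 1.613, -0, 1.476, -0.119], TCP at [0.251, -0.572, 0.231] pointing down, gripper open.
Joint ranges: [-3.01, 3.01], [-1.01, 2.22], [0.06, 2.58], [-1.02, 4.17], [0.09, 2.62], [-3.14, 3.14]. Speed limits (rad/s): [2.57, 2.57, 3.14, 3.14, 3.14, 3.14].

### API

Orientations are given as a rotation vector (axis times angle).
In Python, from station import readout, viewer, ctrl, nets gives the robot as it stands. The module is installed in compiled form; this text tells all that it offers.
- The arm moves only by the tool step_arm, never from a script. Its argument "moves" is a list that holds one entry, the list of rows, each a list of 4 numbers: the shift along the world's x, y, z in cm, then the turn about the world's z in rad. In form: [[[dx, dy, dz, yaw], ...]]. A call has 1 to 10 rows; each row shifts and turns the commanded pose from where the row before left it; what a row does not reach is not made up. A row lasts 1/12 s, in which the tool goes at most 41.7 mm and 7.16 degrees, less where a joint would pass 70% of its speed; a pose out of reach is approached as far as the arm can. A call is refused whole if a number of a shift passes 4.17 or a number of a turn 0.125, either way. A call with a gripper value outside its range is refused whole. "grip" is the closure, from 0 (fully open) to 1 (shut), set as the call begins (left out, the last holds). The fingers move at their own pace and stop on an object; "squeeze" is the grip in N (left out, the last holds). Time passes only in rows, so rows that do not move let the fingers close. It gives the time, the measured TCP pose, the force and the opening at its end, in the units of the state.
- readout.get_obs(): the state, without advancing time (a new reading comes with each control period).
- viewer.get_image(name): name is "scene" or "top"; returns the picture (400x640x3 uint8, blue, green, red); there is no depth.
- viewer.calibration(name): a dict with "camera_matrix" (3x3 intrinsics, pixels), "R" (3x3) and "t" (3): a world point X has camera coordinates R X + t. Camera axes: x right, y down, z forward; pixel columns grow to the right and rows downward; lengths in m; the calibration is good to about 2 mm. A picture is of the moment at which its call begins. calibration takes no time and is no camera call.
- ctrl.finish_job(): hands the job in, once; it reports no verdict.
Trained networks look in the newest picture that a camera, given by its name, has taken for a name from the list of things; names that differ only in an ending like _2 or _b are one class to them, and where a whole thing is asked for, a point or a joint stands for the part that bears it (a point fixed in the world has none). Each returns a list of dicts, best first, with "confidence" (0 to 1); they miss things now and then, are a little off and sometimes report something else, mostly with a low value. They report only what shows in the picture. A call takes as long as a camera call. They do not tell look-alikes from the thing itself.
- nets.masks_of(camera, thing): "region" (400x640 bool, what is visible of it) and "box" ([left, top, right, bottom] in pixels, round what is visible of it).
- nets.pinpoint(camera, thing): "at" ([column, row] in pixels: a listed point, or the origin of a listed thing).
The state is a dict: "t": time; "q": joint angles; "dq": joint speeds; "effort": joint torques, N m; "tool_pos": TCP position; "tool_rot": TCP orientation; "contact_force": force on the tool from outside, world axes, zero at the start; "wrist_torque": the same for the moment, N m; "opening": finger opening in m.
Only numpy, scipy, OpenCV 4.12 (cv2) and the standard library are available. Lean on these libraries where they do the work, as an engineer would, in place of code of your own. Each camera call takes 0.05 s, during which the arm holds its last target. There are 200 camera calls.

## Working session

There is one attempt and no reset: what is moved stays moved. The work goes in short steps, Python scripts to look and compute and a tool call to move; the robot and the scene stay as the last step left them, time stands still between calls to the robot, and variables do not carry over. Pictures are saved under pics/ and viewed, about 8 in all and at most 12, crops included, and the job is handed in when it is done.

Besides the shell and the picture viewer there is one more tool, called after "Emit:" in YAML: its name, and indented under it one key for each argument. step_arm: Moves the arm, as the interface text tells. Its arguments: {"type":"object","properties":{"moves":{"type":"array","items":{"type":"array","items":{"type":"array","items":{"type":"number"}}}},"grip":{"type":"number"},"squeeze":{"type":"number"}},"required":["moves"]}

```bash
mkdir -p pics; cat > h.py <<'E'
import numpy as np,cv2
from station import readout,viewer,ctrl,nets
def ray(cam,px):
    c=viewer.calibration(cam);K=np.array(c["camera_matrix"]);R=np.array(c["R"]);t=np.array(c["t"])
    d=R.T@np.linalg.inv(K)@np.array([px[0],px[1],1.]);return -R.T@t,d
def atz(cam,px,z):
    o,d=ray(cam,px);return o+d*(z-o[2])/d[2]
def proj(cam,X):
    c=viewer.calibration(cam);p=np.array(c["camera_matrix"])@(np.array(c["R"])@np.array(X)+np.array(c["t"]));return p[:2]/p[2]
def tri(pa,pb):
    (o1,d1),(o2,d2)=ray("scene",pa),ray("top",pb)
    A=np.stack([d1,-d2],1);s=np.linalg.lstsq(A,o2-o1,rcond=None)[0]
    a,b=o1+s[0]*d1,o2+s[1]*d2;return (a+b)/2,np.linalg.norm(a-b)
E
python3 - <<'E'
from h import *
np.set_printoptions(precision=4,suppress=True)
for c in("scene","top"):
    im=viewer.get_image(c);cv2.imwrite(f"pics/{c}0.png",im)
    print(c,ray(c,(320,200)))
    for n in("mandrel","handle","sleeve","vblock","end_stop","stand","grease_tin","bearing_a","lining_pad_0","spring_b"):
        print(n,[(round(r["confidence"],2),np.round(r["at"],1).tolist()) for r in nets.pinpoint(c,n)[:4]])
print(readout.get_obs())
E
```

```text
scene (array([-0.2098,  1.128 ,  0.7004]), array([ 0.5453, -0.7216, -0.427 ]))
mandrel [(0.9, [405.7, 198.3]), (0.87, [290.1, 268.4]), (0.54, [348.9, 178.6])]
handle [(0.71, [319.9, 261.6]), (0.68, [419.9, 206.1]), (0.65, [361.6, 180.5])]
sleeve [(0.65, [290.0, 208.7])]
vblock [(0.88, [295.2, 229.2]), (0.54, [218.2, 263.8])]
end_stop [(0.52, [282.0, 226.9])]
stand [(0.69, [220.5, 265.4]), (0.61, [343.8, 198.1])]
grease_tin [(0.69, [288.9, 201.3])]
bearing_a []
lining_pad_0 [(0.58, [378.6, 229.8])]
spring_b [(0.74, [219.8, 261.1])]
top (array([ 0.3562, -0.0167,  1.0625]), array([ 0.2561, -0.0024, -0.9667]))
mandrel [(0.91, [353.7, 204.8]), (0.69, [260.8, 194.6]), (0.66, [379.2, 268.7]), (0.61, [189.9, 254.7])]
handle [(0.68, [387.6, 284.9]), (0.57, [350.7, 222.7]), (0.55, [210.7, 268.3])]
sleeve [(0.72, [258.1, 200.2])]
vblock [(0.72, [262.6, 207.5]), (0.58, [436.2, 282.6])]
end_stop [(0.53, [263.8, 195.3])]
stand [(0.67, [349.0, 208.8])]
grease_tin [(0.77, [308.6, 164.0])]
bearing_a [(0.87, [439.5, 283.2])]
lining_pad_0 [(0.52, [312.9, 271.2]), (0.15, [438.4, 283.7])]
spring_b [(0.52, [177.0, 195.8]), (0.31, [263.7, 202.6])]
{'t': 1.1, 'q': array([-1.277 ,  0.0527,  1.6129,  0.    ,  1.476 , -0.119 ]), 'dq': array([-0.    , -0.0013, -0.0004,  0.0009,  0.002 , -0.0002]), 'effort': array([ -0.0022, -39.3694, -37.0469,  -0.0004,   0.0005,  -0.    ]), 'tool_pos': array([ 0.2507, -0.5725,  0.2313]), 'tool_rot': array([-2.6295,  1.7191, -0.0001]), 'contact_force': array([ 0.2381, -0.9555,  0.5216]), 'wrist_torque': array([-0.0383,  0.0699,  0.0018]), 'opening': 0.0852101867654608}
```

View pics/scene0.png

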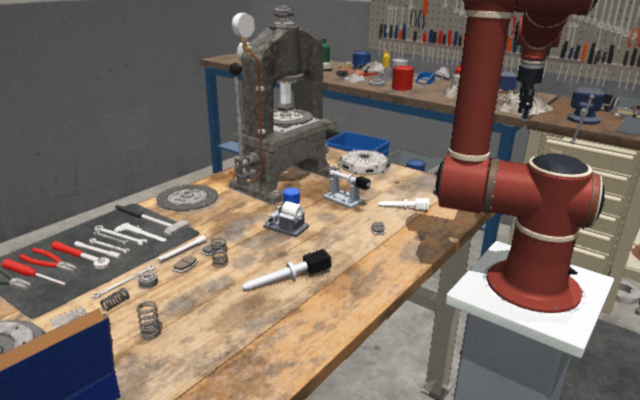

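View pics/top0.png

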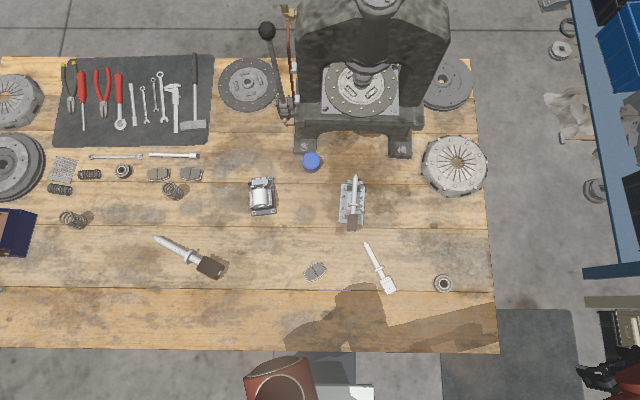

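The mandrel meant is the one in the stand: top view about (353,205), handle (351,223). The V-block with the sleeve is at (261,197). The white one and the big black-handled one on the bench are decoys. Next I'll enlarge both areas.

```bash
python3 - <<'E'
from h import *
np.set_printoptions(precision=4,suppress=True)
t=cv2.imread("pics/top0.png");s=cv2.imread("pics/scene0.png")
a=cv2.resize(t[165:240,235:310],None,fx=5,fy=5,interpolation=cv2.INTER_CUBIC)
b=cv2.resize(t[165:240,315:390],None,fx=5,fy=5,interpolation=cv2.INTER_CUBIC)
c=cv2.resize(s[160:240,255:405],None,fx=2.5*2,fy=5,interpolation=cv2.INTER_CUBIC)[:200*2,:750]
out=np.zeros((375,750,3),np.uint8);out[:,:375]=a;out[:,375:]=b
out=np.vstack([out,cv2.resize(c,(750,400))[:225*2][:400]])
out=cv2.resize(out,(750,775))
cv2.imwrite("pics/z1.png",cv2.resize(out,None,fx=.77,fy=.77))
print(viewer.calibration("top")["camera_matrix"])
print("handle",tri((361.6,180.5),(350.7,222.7)), "mand",tri((348.9,178.6),(353.7,204.8)))
print("sleeve",tri((290,208.7),(258.1,200.2)),atz("top",(258.1,200.2),.06))
for n,cam,zz in(("mandrel","top",.08),("sleeve","top",.06),("stand","top",.04),("vblock","top",.03),("end_stop","top",.05)):
    for r in nets.masks_of(cam,n)[:4]:
        m=r["region"];ys,xs=np.nonzero(m);P=np.array([atz(cam,p,zz)[:2] for p in zip(xs,ys)])
        rect=cv2.minAreaRect(P.astype(np.float32)*1000)
        print(n,round(r["confidence"],2),r["box"],P.mean(0),rect)
E
```

```text
[[382.2281   0.     315.3105]
 [  0.     382.2281 201.353 ]
 [  0.       0.       1.    ]]
handle (array([ 0.5566, -0.0982,  0.0876]), np.float64(0.005093494218038028)) mand (array([ 0.6081, -0.1072,  0.0767]), np.float64(0.006812622163358313))
sleeve (array([0.6239, 0.1517, 0.065 ]), np.float64(0.012885447366127489)) [0.6194 0.1489 0.06  ]
mandrel 0.92 [155.9, 234.8, 222.3, 281.0] [0.4579 0.3025] ((466.22808837890625, 320.31170654296875), (204.88204956054688, 42.9998893737793), 63.38285827636719)
mandrel 0.86 [348.3, 176.1, 360.7, 230.7] [ 0.5979 -0.1065] ((608.9630737304688, -106.93506622314453), (26.648921966552734, 151.8482208251953), 86.68888854980469)
mandrel 0.76 [367.0, 242.1, 393.3, 293.2] [ 0.4279 -0.1736] ((441.423828125, -165.60305786132812), (142.8343048095703, 30.71943473815918), 28.383638381958008)
sleeve 0.69 [249.5, 180.0, 268.9, 186.5] [0.667  0.1491] ((667.383544921875, 151.46144104003906), (30.740806579589844, 55.215858459472656), 5.170777320861816)
stand 0.98 [334.9, 182.2, 368.1, 222.4] [ 0.6222 -0.1052] ((623.547119140625, -106.30917358398438), (70.61030578613281, 124.5693359375), 87.2942123413086)
stand 0.28 [249.7, 178.4, 268.3, 185.1] [0.6736 0.1524] ((673.8825073242188, 153.4841766357422), (31.515230178833008, 53.67013931274414), 5.55322790145874)
vblock 0.77 [248.3, 175.3, 275.2, 214.9] [0.6433 0.1401] ((641.1676025390625, 144.11412048339844), (110.50234985351562, 69.5639419555664), 6.480257511138916)
end_stop 0.71 [248.1, 174.3, 266.1, 186.6] [0.6705 0.1502] ((671.3880004882812, 151.87953186035156), (32.917667388916016, 53.14524841308594), 5.553051471710205)
```

View pics/z1.png

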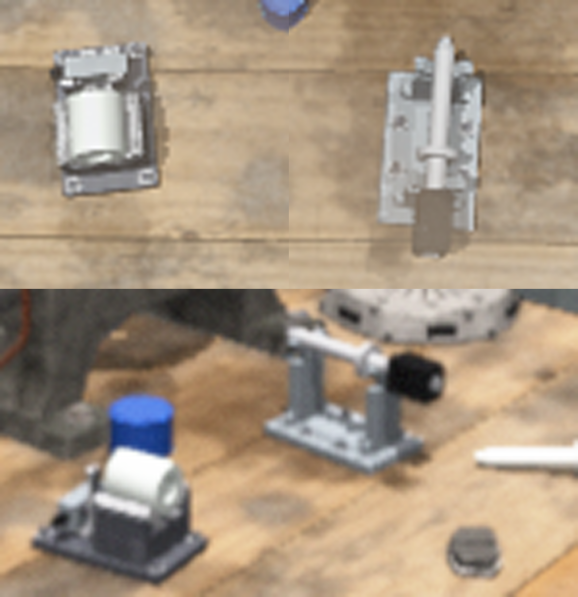

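```bash
cat > fit.py <<'E'
from h import *
from scipy.optimize import least_squares
np.set_printoptions(precision=4,suppress=True)
def fit(clicks,model,x0):
    def w(p,m):
        c,s=np.cos(p[2]),np.sin(p[2]);return np.array([p[0]+c*m[0]-s*m[1],p[1]+s*m[0]+c*m[1],m[2]])
    f=lambda p:np.concatenate([proj("top",w(p,m))-np.array(k) for k,m in zip(clicks,model)])
    r=least_squares(f,x0,x_scale=[.01,.01,.1]);return r.x,r.fun,w
z=289/75
A=lambda u,v:(235+u/z-.5+.1,165+v/z-.5+.1)
B=lambda u,v:(315+(u-289)/z-.5+.1,165+v/z-.5+.1)
# vblock base plate corners, near-left, near-right, far-right
v,rv,w=fit([A(65,195),A(158,186),A(150,44)],[(-.036,.035,.01),(-.036,-.035,.01),(.076,-.035,.01)],[.62,.14,.1])
s,rs,_=fit([B(381,222),B(473,229),B(391,72),B(483,72)],[(-.058,.035,.01),(-.058,-.035,.01),(.058,.035,.01),(.058,-.035,.01)],[.62,-.11,-.05])
m,rm,_=fit([B(444,37),B(434,156),B(431,248)],[(.082,0,.08),(-.003,0,.095),(-.072,0,.095)],[.6,-.11,-.05])
if __name__=="__main__":
    print("V",v,rv);print("S",s,rs);print("M",m,rm)
    im=cv2.imread("pics/top0.png");big=cv2.resize(im[165:240,235:390],None,fx=5,fy=5,interpolation=cv2.INTER_CUBIC)
    def poly(p,pts,col):
        q=np.array([(proj("top",w(p,a))-[235,165]+.5)*5-.5 for a in pts]);cv2.polylines(big,[np.round(q).astype(int)],True,col,1)
    R=lambda a,b,h,zz:[(a,h,zz),(b,h,zz),(b,-h,zz),(a,-h,zz)]
    poly(v,R(-.036,.076,.035,.01),(0,0,255))
    C=lambda x,r,zz:[(x,r*np.cos(a),zz+r*np.sin(a)) for a in np.linspace(0,6.28,30)]
    for x in(-.022,.022): poly(v,C(x,.02,.06),(0,255,0));poly(v,C(x,.009,.06),(255,0,0))
    poly(s,R(-.058,.058,.035,.01),(0,0,255))
    for x in(-.046,.046): poly(s,[(x,.016,.088),(x,0,.072),(x,-.016,.088)],(255,0,0))
    poly(m,R(0,.072,.007,.08),(0,255,0));poly(m,R(-.072,-.03,.012,.095),(0,255,0));poly(m,C(-.0,.015,.08),(0,255,0))
    cv2.imwrite("pics/ov1.png",big)
E
python3 fit.py
```

```text
V [0.6276 0.1433 0.0993] [-0.3116  0.091   0.2978  0.2815  0.0141 -0.3979]
S [ 0.6273 -0.1095 -0.0635] [-0.3031 -0.1925  0.7837 -0.1909 -0.462  -0.6578 -0.0331  1.0474]
M [ 0.6062 -0.1053 -0.0799] [-0.3038  0.575   0.6655 -1.3316 -0.3659  0.7602]
```

View pics/ov1.png

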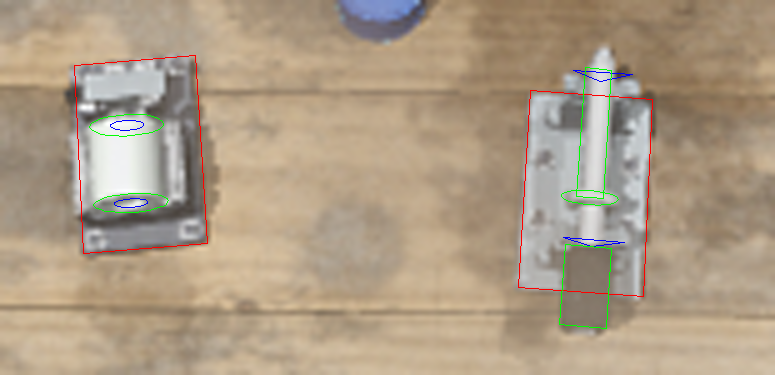

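Emit:
step_arm:
  moves:
    - [[1.51, 2.34, -0.3, -0.0238], [1.51, 2.34, -0.3, -0.0238], [1.51, 2.34, -0.3, -0.0238], [1.51, 2.34, -0.3, -0.0238], [1.51, 2.34, -0.3, -0.0238], [1.51, 2.34, -0.3, -0.0238], [1.51, 2.34, -0.3, -0.0238], [1.51, 2.34, -0.3, -0.0238], [1.51, 2.34, -0.3, -0.0238], [1.51, 2.34, -0.3, -0.0238]]
  grip: 0

```text
t: 2.18
tool_pos: [0.4023, -0.3373, 0.2014]
tool_rot: [2.405, -2.021, 0.001]
contact_force: [0.0, -1.1, 0.0]
opening: 0.085
```

Emit:
step_arm:
  moves:
    - [[1.51, 2.34, -0.3, -0.0238], [1.51, 2.34, -0.3, -0.0238], [1.51, 2.34, -0.3, -0.0238], [1.51, 2.34, -0.3, -0.0238], [1.51, 2.34, -0.3, -0.0238], [1.51, 2.34, -0.3, -0.0238], [1.51, 2.34, -0.3, -0.0238], [1.51, 2.34, -0.3, -0.0238], [1.51, 2.34, -0.3, -0.0238], [0, 0, 0, 0]]

```text
t: 3.02
tool_pos: [0.539, -0.1244, 0.1737]
tool_rot: [-2.18, 2.26, 0.002]
contact_force: [-0.2, 0.0, -0.4]
opening: 0.0856
```

Emit:
step_arm:
  moves:
    - [[0.7, 1.0, 0, -0.0135], [0.7, 1.0, 0, -0.0135], [0, 0, -1.7, 0], [0, 0, -1.7, 0], [0, 0, -1.7, 0], [0, 0, -1.7, 0], [0, 0, -1.5, 0], [0, 0, -1.5, 0], [0, 0, -1.5, 0], [0, 0, 0, 0]]

```text
t: 3.85
tool_pos: [0.549, -0.1077, 0.0579]
tool_rot: [2.144, -2.292, -0.008]
contact_force: [-1.4, -0.3, -0.4]
opening: 0.0854
```

```bash
python3 - <<'E'
from h import *
for c,b in(("top",(165,250,310,395)),("scene",(150,235,290,430))):
    im=viewer.get_image(c)[b[0]:b[1],b[2]:b[3]];globals()[c]=cv2.resize(im,(400*im.shape[1]//im.shape[0],400),interpolation=cv2.INTER_CUBIC)
o=np.hstack([top,scene]);print(o.shape);cv2.imwrite("pics/g1.png",cv2.resize(o,None,fx=.75,fy=.75) if o.shape[1]>800 else o)
print(readout.get_obs()["tool_pos"])
E
```

```text
(400, 1058, 3)
[ 0.55113676 -0.10817943  0.0610682 ]
```

View pics/g1.png

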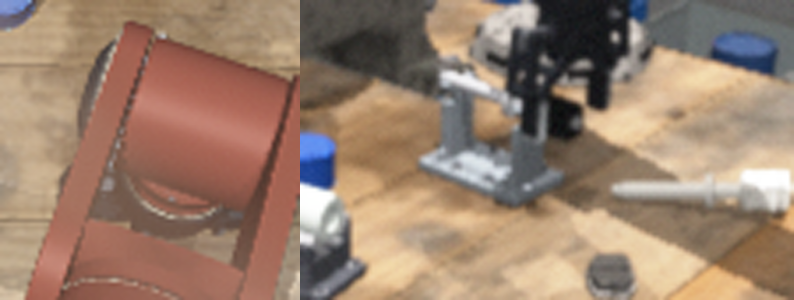

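Emit:
step_arm:
  moves:
    - [[0.2, 0.4, 0, 0], [0, 0, 0, 0], [0, 0, 0, 0], [0, 0, 0, 0], [0, 0, 0, 0]]

```text
t: 4.37
tool_pos: [0.554, -0.104, 0.0619]
tool_rot: [-2.146, 2.293, -0.001]
contact_force: [-0.4, -0.2, -0.2]
opening: 0.0854
```

Emit:
step_arm:
  moves:
    - [[0, 0, 0, 0], [0, 0, 0, 0], [0, 0, 0, 0], [0, 0, 0, 0], [0, 0, 0, 0], [0, 0, 0, 0], [0, 0, 0, 0], [0, 0, 0, 0], [0, 0, 0, 0], [0, 0, 0, 0]]
  grip: 1
  squeeze: 70

```text
t: 5.2
tool_pos: [0.5537, -0.1032, 0.0613]
tool_rot: [-2.146, 2.293, 0.001]
contact_force: [-0.1, 5.3, 1.4]
opening: 0.0233
```

Emit:
step_arm:
  moves:
    - [[0, 0, 0.4, 0], [0, 0, 0.8, 0], [0, 0, 1.2, 0], [0, 0, 1.2, 0], [0, 0, 1.2, 0], [0, 0, 1.2, 0], [0, 0, 1.0, 0], [0, 0, 0.6, 0], [0, 0, 0.4, 0], [0, 0, 0, 0]]

```text
t: 6.03
tool_pos: [0.5542, -0.1041, 0.1426]
tool_rot: [-2.146, 2.293, -0.003]
contact_force: [0.1, -0.5, -2.0]
opening: 0.0229
```

```bash
cat > rod.py <<'E'
from h import *
np.set_printoptions(precision=4,suppress=True)
ob=readout.get_obs();p=ob["tool_pos"];print(p,ob["tool_rot"],ob["contact_force"],ob["wrist_torque"],ob["opening"])
from scipy.spatial.transform import Rotation as Ro
R=Ro.from_rotvec(ob["tool_rot"]).as_matrix();j=R[:,0];j=j*np.sign(j[1]);yaw=np.arctan2(-j[0],j[1]);print("yaw",yaw)
h=p-.019*R[:,2]*1
ax=np.array([np.cos(yaw),np.sin(yaw),0])
for c in("scene","top"):
    im=viewer.get_image(c);pc=proj(c,h+.09*ax)
    x0,y0=int(pc[0])-40,int(pc[1])-40
    b=cv2.resize(im[y0:y0+80,x0:x0+80],None,fx=5,fy=5,interpolation=cv2.INTER_CUBIC)
    q=lambda X:tuple(np.round((proj(c,X)-[x0,y0]+.5)*5-.5).astype(int))
    cv2.line(b,q(h+.051*ax),q(h+.133*ax),(0,255,0),1);cv2.circle(b,q(h),4,(0,0,255),1)
    print(c,"tip px",proj(c,h+.133*ax),"off",x0,y0)
    globals()[c]=b
import sys;cv2.imwrite(sys.argv[1],np.hstack([scene,top]))
E
python3 rod.py pics/r1.png
```

```text
[ 0.5542 -0.1041  0.1426] [-2.1458  2.2933 -0.0026] [ 0.1135 -0.4592 -1.9564] [ 0.017   0.0629 -0.0164] 0.0229206478495103
yaw -0.06640824111708335
scene tip px [331.3223 147.1012] off 301 110
top tip px [357.9687 164.7453] off 317 141
```

View pics/r1.png

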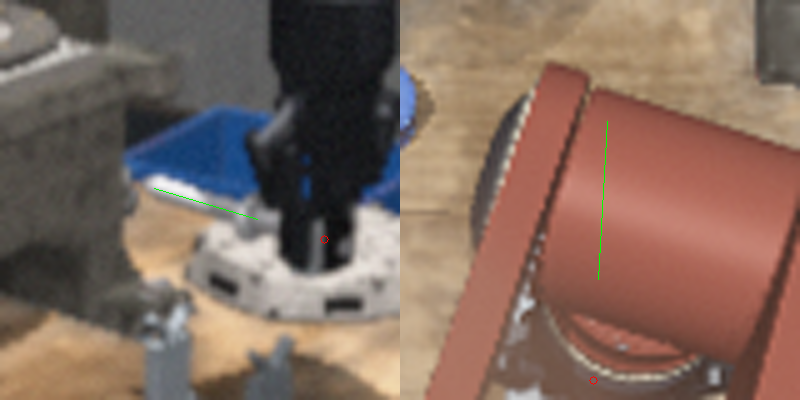

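Emit:
step_arm:
  moves:
    - [[-0.5, 1.1, 0, 0.0083], [-1.06, 2.3, -0.3, 0.0166], [-1.06, 2.3, -0.3, 0.0166], [-1.06, 2.3, -0.3, 0.0166], [-1.06, 2.3, -0.3, 0.0166], [-1.06, 2.3, -0.3, 0.0166], [-1.06, 2.3, -0.3, 0.0166], [-1.06, 2.3, -0.3, 0.0166], [-1.06, 2.3, -0.3, 0.0166], [-1.06, 2.3, -0.3, 0.0166]]
  squeeze: 90

```text
t: 6.97
tool_pos: [0.4514, 0.1156, 0.1132]
tool_rot: [2.321, -2.116, -0.002]
contact_force: [0.4, 0.2, -1.6]
opening: 0.0226
```

Emit:
step_arm:
  moves:
    - [[-0.5, 1.1, -0.2, 0.0083], [0, 0, 0, 0], [0, 0, 0, 0], [0, 0, 0, 0], [0, 0, 0, 0]]

```text
t: 7.38
tool_pos: [0.4487, 0.1244, 0.1124]
tool_rot: [-2.328, 2.109, -0.001]
contact_force: [0.1, -0.6, -1.0]
opening: 0.0235
```

```bash
python3 rod.py pics/r2.png
```

```text
[0.4487 0.1244 0.1124] [-2.328   2.1095 -0.0007] [ 0.1243 -0.5633 -0.994 ] [-0.0113  0.0505 -0.0019] 0.023497907846323364
yaw 0.09841319501900085
scene tip px [307.5947 189.9464] off 281 153
top tip px [257.5621 207.7556] off 218 184
```

View pics/r2.png

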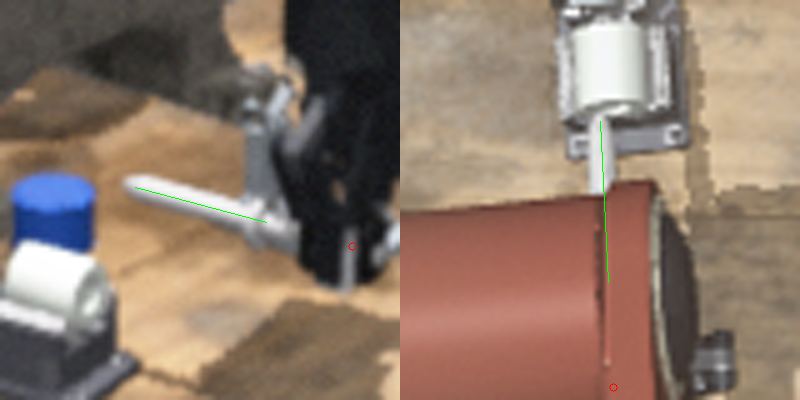

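```bash
python3 - <<'E'
from h import *
np.set_printoptions(precision=1,suppress=True,linewidth=150)
im=cv2.imread("pics/r2.png")[:,400:].astype(float)
g=im.mean(2)
for y in(40,55,70,85,135,150,165,180):
    row=g[y-2:y+3].mean(0);d=np.gradient(cv2.GaussianBlur(row[None],(0,0),2)[0])
    s=slice(150,270);i=np.argsort(-abs(d[s]))[:0]
    pk=[(k,round(d[k],1),round(row[k])) for k in range(150,270) if abs(d[k])>2.5 and abs(d[k])>=abs(d[k-1]) and abs(d[k])>abs(d[k+1])]
    print(y,pk)
E
```

```text
40 [(156, np.float64(4.6), 171), (164, np.float64(-4.9), 177), (174, np.float64(7.6), 191), (238, np.float64(-6.3), 177), (249, np.float64(8.8), 168), (265, np.float64(-12.4), 139)]
55 [(159, np.float64(9.0), 182), (168, np.float64(-7.3), 192), (176, np.float64(9.3), 200), (243, np.float64(-7.4), 151), (253, np.float64(11.5), 172), (268, np.float64(-11.8), 121)]
70 [(159, np.float64(13.9), 165), (169, np.float64(-5.7), 202), (177, np.float64(5.9), 207), (243, np.float64(-7.7), 154), (253, np.float64(11.1), 175), (261, np.float64(-5.9), 194), (269, np.float64(-16.2), 121)]
85 [(159, np.float64(12.7), 169), (169, np.float64(-6.0), 207), (178, np.float64(5.5), 210), (242, np.float64(-7.3), 167), (253, np.float64(8.7), 165), (269, np.float64(-17.8), 143)]
135 [(170, np.float64(3.8), 148), (178, np.float64(2.7), 173), (190, np.float64(6.0), 209), (199, np.float64(-9.5), 228), (203, np.float64(3.6), 214), (209, np.float64(-8.7), 173), (263, np.float64(6.7), 168)]
150 [(163, np.float64(-4.6), 161), (170, np.float64(7.6), 170), (177, np.float64(-4.1), 171), (188, np.float64(7.1), 191), (199, np.float64(-9.1), 225), (203, np.float64(4.0), 213), (212, np.float64(-9.0), 158), (254, np.float64(2.9), 118)]
165 [(170, np.float64(-2.8), 155), (189, np.float64(8.6), 188), (200, np.float64(-9.2), 231), (204, np.float64(2.6), 216), (213, np.float64(-6.6), 160), (220, np.float64(4.4), 152)]
180 [(190, np.float64(9.3), 192), (201, np.float64(-8.9), 234), (210, np.float64(-11.8), 166), (256, np.float64(8.4), 132)]
```

```bash
python3 - <<'E'
from h import *
np.set_printoptions(precision=4,suppress=True)
Z=lambda u,v:(218+(u+.5)/5-.5,184+(v+.5)/5-.5)
p=np.array([.4487,.1244]);yaw=.0984
def lat(P,o,y): d=P[:2]-o;return d@[np.cos(y),np.sin(y)],d@[-np.sin(y),np.cos(y)]
for u,v in((200,150),(201,165)): print("rod",lat(atz("top",Z(u,v),.1311),p,yaw))
for u,v in((209.5,55),(210,70),(210,85)):
    P=atz("top",Z(u,v),.06);print("sleeve",P,"rel rod line",lat(P,p,yaw),"relV",lat(P,np.array([.6276,.1433]),.0993))
print("jaw",lat(atz("top",Z(210.8,70),.057),p,yaw))
E
```

```text
rod (np.float64(0.11806040575749722), np.float64(0.0006888695769185008))
rod (np.float64(0.11034681799829402), np.float64(0.0005604545651367396))
sleeve [0.6353 0.1459 0.06  ] rel rod line (np.float64(0.18777454959634626), np.float64(0.0030442209492117824)) relV (np.float64(0.007884822443372118), np.float64(0.0018039172330252306))
sleeve [0.6268 0.1452 0.06  ] rel rod line (np.float64(0.17927989969537114), np.float64(0.0031914164778574505)) relV (np.float64(-0.0006096915413121303), np.float64(0.0019587578859354914))
sleeve [0.6184 0.1448 0.06  ] rel rod line (np.float64(0.17084406352064205), np.float64(0.003608753062704466)) relV (np.float64(-0.009045148696652164), np.float64(0.0023836865532935025))
jaw (np.float64(0.18009486863258697), np.float64(0.0031585271656859107))
```

Emit:
step_arm:
  moves:
    - [[-0.02, 0.22, -0.5, 0], [0, 0, -0.9, 0], [0, 0, -1.0, 0], [0, 0, -1.0, 0], [0, 0, -1.0, 0], [0, 0, -1.0, 0], [0, 0, -1.0, 0], [0, 0, -0.7, 0], [0, 0, 0, 0], [0, 0, 0, 0]]

```text
t: 8.32
tool_pos: [0.4476, 0.1273, 0.0407]
tool_rot: [2.329, -2.107, -0.001]
contact_force: [0.3, 0.5, -2.4]
opening: 0.0229
```

```bash
python3 rod.py pics/r3.png
```

```text
[0.4476 0.1273 0.0407] [ 2.3286 -2.1074 -0.0013] [ 0.2504  0.5371 -2.4417] [ 0.0489  0.1068 -0.003 ] 0.02287617607703897
yaw 0.0996282442158131
scene tip px [307.0773 214.264 ] off 280 178
top tip px [260.4993 214.4348] off 221 190
```

View pics/r3.png

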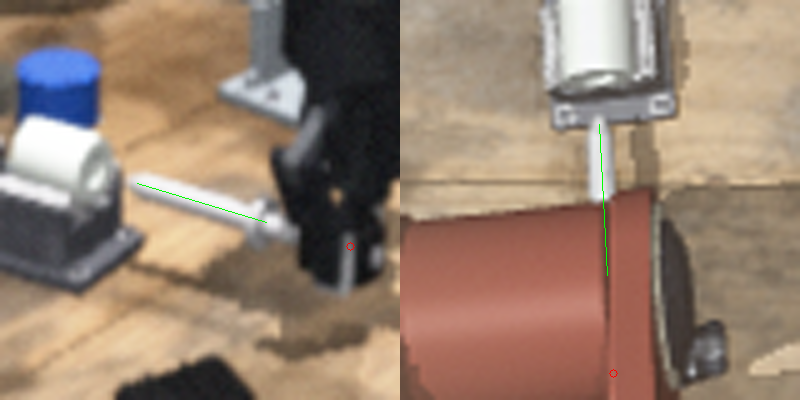

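```bash
python3 - <<'E'
from h import *
c="scene";q=lambda X:(proj(c,X)-[280,178]+.5)*5-.5
n=np.array([.6055,.1431,.06])
for z in(.06,.064,.069,.08,.04): print(z,q(n+[0,0,z-.06]))
print("dy2mm",q(n+[0,.002,0])); print("dx2mm",q(n+[.002,0,0]))
b=cv2.imread("pics/r3.png")[:,:400]
cv2.ellipse
pts=np.array([q(n+np.array([-.0991*r*np.cos(a),.995*r*np.cos(a),r*np.sin(a)])) for r in(.02,.009) for a in np.linspace(0,6.28,24)])
big=cv2.resize(b[90:260,60:300],None,fx=3,fy=3,interpolation=cv2.INTER_CUBIC)
for p in pts: cv2.circle(big,tuple(np.round((p-[60,90])*3).astype(int)),2,(0,0,255),-1)
cv2.imwrite("pics/r3b.png",big)
E
```

```text
0.06 [ 98.50700996 171.29181844]
0.064 [ 98.49334776 164.81617123]
0.069 [ 98.47622488 156.70022091]
0.08 [ 98.438377   138.76097354]
0.04 [ 98.57484361 203.44380722]
dy2mm [ 96.19832167 172.54990207]
dx2mm [ 95.71789003 170.2705996 ]
```

View pics/r3b.png

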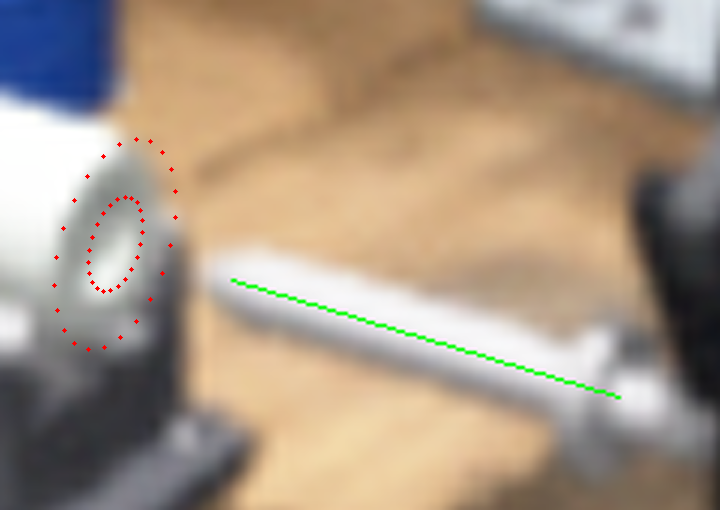

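Emit:
step_arm:
  moves:
    - [[0.3, 0.03, 0, 0], [0.5, 0.05, 0, 0], [0.5, 0.05, 0, 0], [0.5, 0.05, 0, 0], [0.4, 0.04, 0, 0], [0.4, 0.04, 0, 0], [0.4, 0.04, 0, 0], [0.3, 0.03, 0, 0], [0.2, 0.02, 0, 0], [0, 0, 0.05, 0]]

```text
t: 9.25
tool_pos: [0.4833, 0.1308, 0.0417]
tool_rot: [2.329, -2.108, -0.0]
contact_force: [0.5, -0.4, -1.5]
opening: 0.0227
```

Emit:
step_arm:
  moves:
    - [[0.2, 0.02, 0, 0], [0.4, 0.04, 0, 0], [0.4, 0.04, 0, 0], [0.4, 0.04, 0, 0], [0.4, 0.04, 0, 0], [0.3, 0.03, 0, 0], [0, 0, 0, 0], [0, 0, 0, 0]]

```text
t: 9.92
tool_pos: [0.5042, 0.1329, 0.0418]
tool_rot: [2.329, -2.108, -0.0]
contact_force: [1.0, 0.4, -1.6]
opening: 0.0226
```

```bash
python3 - <<'E'
from h import *
a=cv2.resize(viewer.get_image("scene")[185:245,250:350],(800,480),interpolation=cv2.INTER_CUBIC)
cv2.imwrite("pics/i1.png",a)
for k in range(3):
    print(np.round(readout.get_obs()["contact_force"],2));viewer.get_image("top")
t=cv2.resize(viewer.get_image("top")[165:240,225:300],(400,400),interpolation=cv2.INTER_CUBIC)
cv2.imwrite("pics/i1.png",np.hstack([a[:400,100:500],t]))
E
```

```text
[ 0.17 -0.11 -1.03]
[ 0.76 -0.38 -2.47]
[ 0.39 -0.15 -1.53]
```

View pics/i1.png

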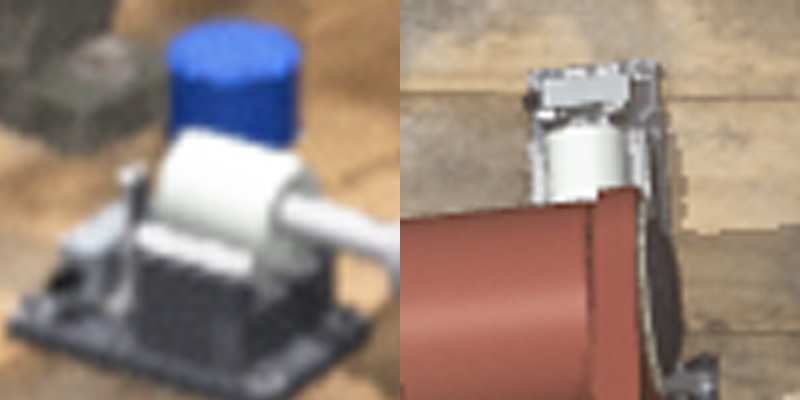

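Emit:
step_arm:
  moves:
    - [[0.2, 0.02, 0, 0], [0.4, 0.04, 0, 0], [0.5, 0.05, 0, 0], [0.5, 0.05, 0, 0], [0.5, 0.05, 0, 0], [0.5, 0.05, 0, 0], [0.4, 0.04, 0, 0], [0.2, 0.02, 0, 0], [0, 0, 0, 0], [0, 0, 0, 0]]

```text
t: 11.0
tool_pos: [0.536, 0.1361, 0.0417]
tool_rot: [2.329, -2.108, -0.0]
contact_force: [0.3, 0.7, -0.7]
opening: 0.0227
```

Emit:
step_arm:
  moves:
    - [[0.1, 0.01, 0, 0], [0.1, 0.01, 0, 0], [0.1, 0.01, 0, 0], [0.1, 0.01, 0, 0], [0.1, 0.01, 0, 0], [0.1, 0.01, 0, 0], [0.1, 0.01, 0, 0], [0.1, 0.01, 0, 0], [0, 0, 0, 0], [0, 0, 0, 0]]

```text
t: 11.83
tool_pos: [0.5441, 0.1369, 0.0418]
tool_rot: [-2.329, 2.108, -0.0]
contact_force: [-0.1, 0.3, -1.5]
opening: 0.0228
```

Emit:
step_arm:
  moves:
    - [[0.1, 0.01, 0, 0], [0.1, 0.01, 0, 0], [0.1, 0.01, 0, 0], [0.1, 0.01, 0, 0], [0.1, 0.01, 0, 0], [0, 0, 0, 0], [0, 0, 0, 0]]

```text
t: 12.42
tool_pos: [0.5491, 0.1374, 0.0418]
tool_rot: [-2.329, 2.108, -0.0]
contact_force: [-0.5, -0.5, -2.2]
opening: 0.0229
```

Emit:
step_arm:
  moves:
    - [[0.1, 0.01, 0, 0], [0.1, 0.01, 0, 0], [0.1, 0.01, 0, 0], [0.1, 0.01, 0, 0], [0, 0, 0, 0], [0, 0, 0, 0]]

```text
t: 12.92
tool_pos: [0.5531, 0.1378, 0.0418]
tool_rot: [-2.329, 2.108, -0.0]
contact_force: [-0.2, -0.7, -1.2]
opening: 0.0231
```

Emit:
step_arm:
  moves:
    - [[0.1, 0.01, 0, 0], [0.1, 0.01, 0, 0], [0, 0, 0, 0], [0, 0, 0, 0]]

```text
t: 13.25
tool_pos: [0.5552, 0.138, 0.0418]
tool_rot: [-2.329, 2.108, -0.0]
contact_force: [-0.4, -0.3, -1.5]
opening: 0.0228
```

Emit:
step_arm:
  moves:
    - [[0.1, 0.01, 0, 0], [0.1, 0.01, 0, 0], [0, 0, 0, 0], [0, 0, 0, 0]]

```text
t: 13.58
tool_pos: [0.5572, 0.1382, 0.0419]
tool_rot: [-2.329, 2.108, -0.0]
contact_force: [-0.5, -0.6, -1.6]
opening: 0.0231
```

Emit:
step_arm:
  moves:
    - [[0.1, 0.01, 0, 0], [0, 0, 0, 0], [0, 0, 0, 0]]

```text
t: 13.83
tool_pos: [0.5581, 0.1383, 0.0418]
tool_rot: [-2.329, 2.108, -0.0]
contact_force: [0.5, -1.1, -1.0]
opening: 0.0229
```

Emit:
step_arm:
  moves:
    - [[0.1, 0.01, 0, 0], [0, 0, 0, 0], [0, 0, 0, 0]]

```text
t: 14.08
tool_pos: [0.5588, 0.1384, 0.0417]
tool_rot: [2.329, -2.108, -0.001]
contact_force: [-1.4, -0.4, -0.4]
opening: 0.0228
```

Emit:
step_arm:
  moves:
    - [[0.1, 0.01, 0, 0], [0, 0, 0, 0], [0, 0, 0, 0]]

```text
t: 14.33
tool_pos: [0.5593, 0.1384, 0.0415]
tool_rot: [2.328, -2.107, -0.002]
contact_force: [-5.9, -1.3, -0.6]
opening: 0.0226
```

Emit:
step_arm:
  moves:
    - [[0.1, 0.01, 0, 0], [0, 0, 0, 0], [0, 0, 0, 0]]

```text
t: 14.58
tool_pos: [0.5598, 0.1385, 0.0412]
tool_rot: [2.328, -2.106, -0.003]
contact_force: [-5.3, -1.1, 0.6]
opening: 0.0231
```

Emit:
step_arm:
  moves:
    - [[0.1, 0.01, 0, 0], [0, 0, 0, 0], [0, 0, 0, 0], [0, 0, 0, 0]]

```text
t: 14.92
tool_pos: [0.5601, 0.1385, 0.0409]
tool_rot: [2.327, -2.105, -0.005]
contact_force: [-7.5, -1.3, 1.7]
opening: 0.0228
```

Emit:
step_arm:
  moves:
    - [[0.04, 0, 0, 0], [0, 0, 0, 0], [0, 0, 0, 0], [0, 0, 0, 0]]

```text
t: 15.25
tool_pos: [0.5601, 0.1385, 0.0407]
tool_rot: [2.326, -2.105, -0.006]
contact_force: [-8.2, -0.3, 0.4]
opening: 0.0228
```

Emit:
step_arm:
  moves:
    - [[0.1, 0.01, 0.03, 0], [0, 0, 0, 0], [0, 0, 0, 0], [0, 0, 0, 0], [0, 0, 0, 0], [0, 0, 0, 0], [0, 0, 0, 0], [0, 0, 0, 0]]

```text
t: 15.92
tool_pos: [0.5605, 0.1386, 0.0407]
tool_rot: [2.326, -2.104, -0.007]
contact_force: [-10.2, -1.7, 0.9]
opening: 0.023
```

```bash
python3 - <<'E'
from h import *
F=[]
for k in range(5):
    a=viewer.get_image("scene");F.append(readout.get_obs()["contact_force"])
print(np.round(F,1))
t=cv2.resize(viewer.get_image("top")[165:240,225:300],(400,400),interpolation=cv2.INTER_CUBIC)
a=cv2.resize(a[185:245,255:315],(400,400),interpolation=cv2.INTER_CUBIC)
cv2.imwrite("pics/p1.png",np.hstack([a,t]))
E
```

```text
[[-10.4  -0.5   2.2]
 [-10.1  -1.6   0.7]
 [ -9.6  -1.9   2.4]
 [-10.   -1.9   2.5]
 [ -9.2  -1.4   1.3]]
```

View pics/p1.png

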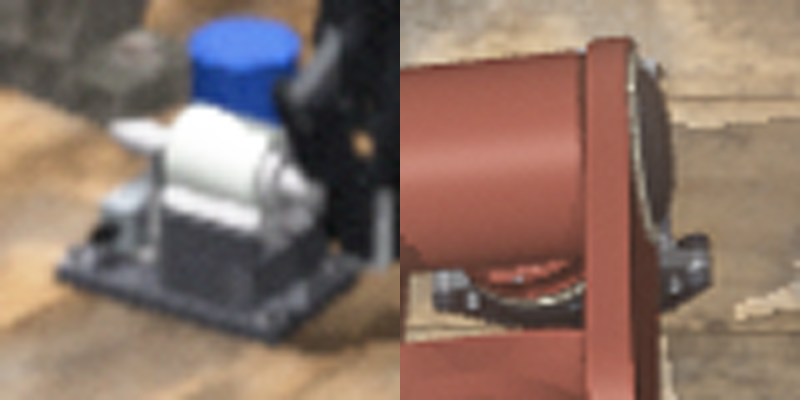

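Emit:
step_arm:
  moves:
    - [[-0.1, -0.01, 0, 0], [-0.1, -0.01, 0, 0], [-0.1, -0.01, 0, 0], [-0.05, 0, 0, 0], [0, 0, 0, 0], [0, 0, 0, 0]]
  squeeze: 110

```text
t: 16.72
tool_pos: [0.5593, 0.1385, 0.0416]
tool_rot: [2.328, -2.107, -0.002]
contact_force: [-5.6, -0.6, -3.0]
opening: 0.0226
```

Emit:
step_arm:
  moves:
    - [[0, 0, 0.1, 0], [0, 0, 0.1, 0], [0, 0, 0.1, 0], [0, 0, 0.1, 0], [0, 0, 0.1, 0], [0, 0, 0, 0], [0, 0, 0, 0]]

```text
t: 17.3
tool_pos: [0.5597, 0.1385, 0.0471]
tool_rot: [2.329, -2.108, -0.001]
contact_force: [-4.5, 0.0, -3.4]
opening: 0.0228
```

Emit:
step_arm:
  moves:
    - [[-0.05, 0, 0, 0], [-0.05, -0.01, 0, 0], [-0.05, 0, 0, 0], [0, 0, 0, 0], [0, 0, 0, 0]]

```text
t: 17.72
tool_pos: [0.5591, 0.1385, 0.0476]
tool_rot: [-2.328, 2.107, -0.002]
contact_force: [-2.1, 0.3, -2.6]
opening: 0.0228
```

Emit:
step_arm:
  moves:
    - [[0, 0, 0.1, 0], [0, 0, 0.2, 0], [0, 0, 0.3, 0], [0, 0, 0.3, 0], [0, 0, 0.3, 0], [0, 0, 0.3, 0], [0, 0, 0.3, 0], [0, 0, 0.2, 0], [0, 0, 0, 0], [0, 0, 0, 0]]

```text
t: 18.55
tool_pos: [0.5592, 0.1385, 0.0678]
tool_rot: [-2.328, 2.107, -0.002]
contact_force: [0.5, 0.0, -2.2]
opening: 0.0225
```

Emit:
step_arm:
  moves:
    - [[0, 0, 0.3, 0], [0, 0, 0.6, 0], [0, 0, 0.9, 0], [0, 0, 1.1, 0], [0, 0, 1.2, 0], [0, 0, 1.1, 0], [0, 0, 0.9, 0], [0, 0, 0.6, 0], [0, 0, 0.3, 0], [0, 0, 0, 0]]

```text
t: 19.38
tool_pos: [0.5589, 0.1385, 0.1382]
tool_rot: [-2.328, 2.107, -0.002]
contact_force: [-0.3, -1.0, -3.2]
opening: 0.0228
```

```bash
python3 - <<'E'
from h import *
F=[]
for k in range(4):
    viewer.get_image("scene");o=readout.get_obs();F.append(np.r_[o["contact_force"],o["wrist_torque"]])
print(o["tool_pos"],o["tool_rot"],np.round(np.mean(F,0),2))
print([(r["confidence"],r["at"]) for r in nets.pinpoint("scene","sleeve")])
p=o["tool_pos"]+[0,0,.019];a=np.array([.995,.0995,0])
print("pred sleeve px",proj("scene",p+.073*a),proj("scene",p+.076*a))
cv2.imwrite("pics/l1.png",viewer.get_image("scene"))
E
```

```text
[0.55781115 0.13833644 0.13610885] [ 2.32829511e+00 -2.10725365e+00 -1.83251216e-03] [-0.41 -0.46 -2.21 -0.01  0.17 -0.01]
[(0.55, [289.6, 179.1])]
pred sleeve px [291.54345539 178.19864813] [290.63177061 177.95910049]
```

Emit:
step_arm:
  moves:
    - [[-0.02, -0.3, 0.05, -0.002], [-0.02, -0.6, 0.05, -0.004], [-0.02, -1.0, 0, -0.007], [-0.02, -1.3, 0, -0.009], [-0.02, -1.4, 0, -0.01], [-0.02, -1.4, 0, -0.01], [-0.02, -1.4, 0, -0.01], [-0.02, -1.4, 0, -0.01], [-0.02, -1.4, 0, -0.01], [-0.02, -1.4, 0, -0.01]]

```text
t: 20.52
tool_pos: [0.5562, 0.0203, 0.1382]
tool_rot: [2.238, -2.204, 0.0]
contact_force: [-0.2, -0.7, -2.2]
opening: 0.0225
```

Emit:
step_arm:
  moves:
    - [[-0.02, -1.4, 0, -0.01], [-0.02, -1.4, 0, -0.01], [-0.02, -1.4, 0, -0.01], [-0.02, -1.4, 0, -0.01], [-0.02, -1.4, 0, -0.01], [-0.02, -1.4, 0, -0.01], [-0.02, -1.3, 0, -0.009], [-0.02, -1.2, 0, -0.007], [-0.02, -0.8, 0, -0.005], [-0.02, -0.4, 0, -0.003]]

```text
t: 21.35
tool_pos: [0.5544, -0.0999, 0.1381]
tool_rot: [2.145, -2.296, 0.0]
contact_force: [0.0, 0.3, -2.8]
opening: 0.0225
```

Emit:
step_arm:
  moves:
    - [[0, -0.2, 0, 0], [0, 0, 0, 0], [0, 0, 0, 0], [0, 0, 0, 0], [0, 0, 0, 0]]

```text
t: 21.77
tool_pos: [0.5545, -0.1, 0.1381]
tool_rot: [-2.147, 2.293, 0.0]
contact_force: [0.0, 1.1, -2.4]
opening: 0.0227
```

```bash
python3 - <<'E'
from h import *
from scipy.spatial.transform import Rotation as Ro
P=[]
for k in range(4):
    viewer.get_image("scene");o=readout.get_obs();P.append(np.r_[o["tool_pos"],o["contact_force"],o["wrist_torque"]])
print(np.round(P,4));R=Ro.from_rotvec(o["tool_rot"]).as_matrix();j=R[:,0]*np.sign(R[1,0]);y=np.arctan2(-j[0],j[1]);print("yaw",y,"fingers",R[:,2])
p=o["tool_pos"]+[0,0,.019];a=np.array([np.cos(y),np.sin(y),0])
print([(r["confidence"],r["at"]) for r in nets.pinpoint("scene","sleeve")],proj("scene",p+.075*a))
E
```

```text
[[ 5.5440e-01 -1.0010e-01  1.3810e-01 -2.7160e-01  5.2470e-01 -2.3934e+00
   5.9000e-02  1.3960e-01  1.1900e-02]
 [ 5.5450e-01 -1.0020e-01  1.3810e-01 -2.3000e-03  3.3670e-01 -2.1331e+00
   4.4500e-02  1.8460e-01 -3.2800e-02]
 [ 5.5450e-01 -1.0020e-01  1.3810e-01  3.8040e-01  1.4320e-01 -2.6851e+00
  -7.7000e-03  1.2140e-01 -1.3000e-03]
 [ 5.5450e-01 -1.0030e-01  1.3810e-01  6.6400e-02 -4.6430e-01 -1.9421e+00
   6.6000e-03  1.4190e-01 -3.2200e-02]]
yaw -0.065945787092943 fingers [ 5.51151124e-05  1.50976147e-05 -9.99999998e-01]
[(0.51, [341.4, 154.4])] [344.93242068 153.16244304]
```

```bash
python3 - <<'E'
from h import *
im=viewer.get_image("scene");l=cv2.imread("pics/l1.png")
a=cv2.resize(l[150:210,260:320],(400,400),interpolation=cv2.INTER_CUBIC)
x0,y0=315,125
b=cv2.resize(im[y0:y0+60,x0:x0+60],(400,400),interpolation=cv2.INTER_CUBIC)
p=np.array([.5545,-.1002,.1381+.0187]);y=-.066;ax=np.array([np.cos(y),np.sin(y),0])
for d in(.053,.097,.135):
    q=(proj("scene",p+d*ax)-[x0,y0]+.5)*400/60;cv2.circle(b,tuple(np.round(q).astype(int)),3,(0,0,255),-1)
p=np.array([.5585,.1384,.1381+.0187]);y=.0985;ax=np.array([np.cos(y),np.sin(y),0])
for d in(.053,.097,.135):
    q=(proj("scene",p+d*ax)-[260,150]+.5)*400/60;cv2.circle(a,tuple(np.round(q).astype(int)),3,(0,0,255),-1)
cv2.imwrite("pics/t1.png",np.hstack([a,b]))
E
```

```text
(no output)
```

View pics/t1.png

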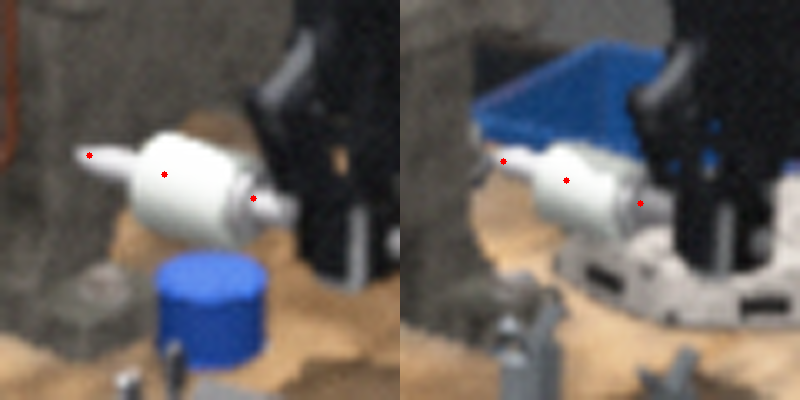

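Emit:
step_arm:
  moves:
    - [[-0.04, -0.15, 0, 0], [-0.04, -0.15, -0.3, 0], [0, 0, -0.6, 0], [0, 0, -0.9, 0], [0, 0, -1.1, 0], [0, 0, -1.1, 0], [0, 0, -0.9, 0], [0, 0, -0.6, 0], [0, 0, -0.4, 0], [0, 0, 0, 0]]

```text
t: 22.9
tool_pos: [0.5528, -0.1033, 0.0776]
tool_rot: [2.146, -2.293, -0.003]
contact_force: [-0.6, -0.4, -2.1]
opening: 0.0223
```

Emit:
step_arm:
  moves:
    - [[0, 0, -0.2, 0], [0, 0, -0.2, 0], [0, 0, -0.2, 0], [0, 0, -0.2, 0], [0, 0, -0.2, 0], [0, 0, 0, 0], [0, 0, 0, 0]]

```text
t: 23.48
tool_pos: [0.5535, -0.1036, 0.069]
tool_rot: [2.146, -2.294, -0.0]
contact_force: [-0.0, -0.2, -1.9]
opening: 0.0227
```

Emit:
step_arm:
  moves:
    - [[0, 0, -0.15, 0], [0, 0, -0.15, 0], [0, 0, -0.15, 0], [0, 0, -0.1, 0], [0, 0, 0, 0], [0, 0, 0, 0]]

```text
t: 23.98
tool_pos: [0.5535, -0.1036, 0.0635]
tool_rot: [2.146, -2.294, -0.0]
contact_force: [-0.6, -0.9, -2.4]
opening: 0.0223
```

Emit:
step_arm:
  moves:
    - [[0, 0, -0.1, 0], [0, 0, -0.1, 0], [0, 0, 0, 0], [0, 0, 0, 0]]

```text
t: 24.32
tool_pos: [0.5539, -0.1034, 0.0619]
tool_rot: [-2.146, 2.293, -0.0]
contact_force: [-0.3, 0.6, -0.8]
opening: 0.0227
```

Emit:
step_arm:
  moves:
    - [[0, 0, -0.1, 0], [0, 0, 0, 0], [0, 0, 0, 0], [0, 0, 0, 0]]

```text
t: 24.65
tool_pos: [0.5542, -0.1032, 0.0613]
tool_rot: [-2.146, 2.293, -0.001]
contact_force: [-1.9, 5.4, 5.0]
opening: 0.0225
```

Emit:
step_arm:
  moves:
    - [[0, 0, 0, 0], [0, 0, 0, 0], [0, 0, 0, 0], [0, 0, 0, 0]]
  squeeze: 20

```text
t: 24.98
tool_pos: [0.5542, -0.1033, 0.0613]
tool_rot: [-2.146, 2.293, -0.001]
contact_force: [-1.1, 5.5, 5.0]
opening: 0.0226
```

Emit:
step_arm:
  moves:
    - [[0, 0.1, 0.02, 0], [0, 0.1, 0.02, 0], [0, 0, 0, 0], [0, 0, 0, 0]]

```text
t: 25.32
tool_pos: [0.5542, -0.1026, 0.0612]
tool_rot: [2.145, -2.295, 0.004]
contact_force: [1.6, -2.7, 0.8]
opening: 0.0224
```

Emit:
step_arm:
  moves:
    - [[0, 0, 0, 0], [0, 0, 0, 0], [0, 0, 0, 0], [0, 0, 0, 0], [0, 0, 0, 0], [0, 0, 0, 0], [0, 0, 0, 0], [0, 0, 0, 0], [0, 0, 0, 0], [0, 0, 0, 0]]
  grip: 0

```text
t: 26.15
tool_pos: [0.5536, -0.1016, 0.061]
tool_rot: [2.146, -2.294, -0.0]
contact_force: [0.7, -0.2, -0.5]
opening: 0.0853
```

Emit:
step_arm:
  moves:
    - [[0, 0, 0.3, 0], [0, 0, 0.6, 0], [0, 0, 1.5, 0], [0, 0, 2.0, 0], [-0.5, 0, 2.5, 0], [-1.0, 0, 2.5, 0], [-2.0, 0, 2.0, 0], [-2.0, 0, 1.0, 0], [-1, 0, 0, 0], [0, 0, 0, 0]]

```text
t: 26.98
tool_pos: [0.4881, -0.1018, 0.1869]
tool_rot: [-2.145, 2.294, -0.004]
contact_force: [0.3, 0.6, -0.4]
opening: 0.0851
```

Emit:
step_arm:
  moves:
    - [[-0.5, -1, 0, 0], [-1.5, -2.5, 0, 0], [-1.5, -2.5, 0, 0], [-1.5, -2.5, 0, 0], [-1.5, -2.5, 0, 0], [-1.5, -2.5, 0, 0], [-1.0, -2.5, 0, 0], [-0.5, -2.5, 0, 0], [0, -1, 0, 0], [0, 0, 0, 0]]

```text
t: 27.82
tool_pos: [0.3932, -0.2986, 0.1846]
tool_rot: [2.143, -2.297, -0.001]
contact_force: [-0.2, -0.3, 0.3]
opening: 0.0853
```

```bash
python3 - <<'E'
from h import *
np.set_printoptions(precision=4,suppress=True)
for c in("scene","top"):
    im=viewer.get_image(c);cv2.imwrite(f"pics/end_{c}.png",im)
    for n in("sleeve","mandrel","handle"): print(c,n,[(round(r["confidence"],2),np.round(r["at"],1).tolist()) for r in nets.pinpoint(c,n)])
for r in nets.masks_of("top","sleeve")+nets.masks_of("top","mandrel"):
    ys,xs=np.nonzero(r["region"]);print(round(r["confidence"],2),np.round(r["box"],1))
a=np.array([np.cos(-.066),np.sin(-.066),0]);s=np.array([.6273,-.108,.08])
for d in(-.023,-.001,.059,-.074): print(d,proj("top",s+d*a),proj("scene",s+d*a))
a=cv2.resize(cv2.imread("pics/end_scene.png")[150:210,310:390],(533,400),interpolation=cv2.INTER_CUBIC)
b=cv2.resize(cv2.imread("pics/end_top.png")[170:240,325:370],(257,400),interpolation=cv2.INTER_CUBIC)
cv2.imwrite("pics/end.png",np.hstack([a,b]))
E
```

```text
scene sleeve [(0.73, [343.6, 176.8])]
scene mandrel [(0.69, [348.8, 179.8]), (0.69, [291.8, 269.7]), (0.58, [405.2, 201.8])]
scene handle [(0.8, [317.7, 262.2]), (0.58, [419.8, 204.9])]
top sleeve [(0.62, [350.3, 196.7])]
top mandrel [(0.85, [351.4, 204.5]), (0.73, [187.6, 254.0]), (0.69, [376.7, 269.4])]
top handle [(0.87, [210.4, 265.5]), (0.64, [351.5, 219.6]), (0.47, [354.0, 195.8])]
0.7 [346.2 190.5 360.7 205.3]
0.59 [339.  184.  367.6 222.6]
0.43 [347.4 176.1 356.1 229.9]
0.9 [365.5 240.5 394.7 291.9]
0.7 [345.1 174.4 358.2 232.1]
0.62 [155.5 235.1 224.8 281.6]
-0.023 [352.9383 204.7387] [350.8725 178.2453]
-0.001 [353.3787 196.7507] [345.3419 176.3675]
0.059 [354.5558 175.3997] [330.6952 171.3944]
-0.074 [351.8986 223.5962] [364.0403 182.7163]
```

```bash
python3 - <<'E'
from h import *
a=cv2.imread("pics/end_top.png").mean(2).astype(int);b=cv2.imread("pics/top0.png").mean(2).astype(int)
print("cols 343-363; after | before")
for y in range(172,234,2): print(y,a[y,343:364],'|',b[y,348:360])
E
```

```text
cols 343-363; after | before
172 [129 134 133 129 127 125 124 122 124 122 123 122 117 127 130 136 136 135
 135 132 126] | [122 118 117 119 118 119 118 114 124 126 131 131]
174 [139 143 137 132 131 128 124 121 128 134 132 149 181 166 130 135 135 134
 131 129 127] | [125 120 117 125 130 128 138 166 162 122 129 130]
176 [141 137 131 129 129 123 126 131 133 127 138 205 214 201 143 133 134 134
 136 132 126] | [119 122 128 127 124 140 198 209 196 144 127 130]
178 [135 132 130 130 132 133 135 134 132 144 195 220 227 217 189 116  93 101
 135 128 121] | [128 129 129 127 141 190 216 223 212 182 116  87]
180 [129 129 123 123 151 196 188 169 132 138 196 222 227 213 182  80 101 111
 114 121 117] | [192 183 164 128 134 192 217 222 209 176  78  95]
182 [141 134 132 137 149 173 182 162 162 155 200 223 226 208 177 173 175 180
 198 188 125] | [168 177 157 158 151 196 217 221 203 180 168 170]
184 [201 191 190 185 165 155 124 116 105 140 207 224 225 201 158 178 144 120
 108 119  88] | [150 120 114 103 137 202 219 221 199 155 174 140]
186 [195 177 184 175 111 114 140 164 186 200 225 232 231 213 174 141 1
[... 2661 characters left out ...]
43 143 119 121 126 124 132 146 125 126 123 125 128 133 138 140
 159 198 130] | [120 121 129 118 117 118 118 118 117 118 127 131]
226 [141 142 145 142 119 121 128 126 127 129 126 126 126 126 133 138 132 130
 136 158 162] | [116 119 121 121 119 121 120 120 119 127 131 127]
228 [144 145 148 148 116 123 126 126 126 125 127 127 125 126 135 142 138 136
 147 166 167] | [118 121 121 119 119 120 119 117 118 131 136 132]
230 [144 152 161 159 123 121 132 155 161 155 128 117 125 147 149 155 176 175
 175 176 175] | [110 116 127 129 127 123 109 113 133 143 150 169]
232 [151 163 167 168 182 184 187 186 185 186 187 188 188 185 182 187 187 182
 185 184 186] | [179 181 181 177 167 161 167 183 180 177 181 180]
```

```bash
python3 -c "
from station import ctrl,readout
o=readout.get_obs();print(o['t'],o['opening'],o['dq']);print(ctrl.finish_job())"
```

```text
28.3167 0.0856343188789685 [-4.35230267e-03  2.56862668e-03 -2.29556339e-03  1.14315528e-03
  5.27885004e-05 -7.97783171e-04]
the job is handed in; nothing more can be done
None
```

The job is handed in at t ≈ 28 s. The loaded mandrel is back in both notches of the stand, handle towards the robot and sleeve against the collar. The gripper is open and clear.

- **Threading and press:** I took the black-handled mandrel from its stand and threaded the sleeve with almost no side force. I then felt for the end stop and held it at a wrist reading of about 10 N for over 0.5 s. The highest reading I saw was 10.4 N.
- **Lift and return:** I eased off, lifted the sleeve about 95 mm clear of the V-block and carried it back level. It was still tight to the collar above the stand. I lowered it until it touched down, took out the side load (about 5 N) and let go.
- **Last checks:** In the top picture after release, the rod, collar and handle lie within about half a pixel (about 1 mm) of where they started. The sleeve's near face is right at the collar. The bystanders looked untouched on the way, but I made no separate check of them at the end.
- **Failed or disagreed:**
  - The final picture could not be viewed because the 12-picture limit was reached, so the last check rests on pixel values and the networks.
  - The base-plate fit put the V-block's axis about 2 mm away from the sleeve-edge measurement; I went with the sleeve edges.
  - The networks' sleeve position was about 1–4 pixels off what I had predicted, which I put down to network and calibration error.

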